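Spacer sleeve onto a stub axle

TASK

Pick up the tall, wide-bored steel spacer sleeve and slide it over the upright spindle of the stub axle, lowering it all the way down until it sits flat on the round shoulder before you let go of it. Leave the thin flat ring and the narrow bush where they are.

Things in the scene. Friction and masses are not known exactly. Their poses are not given: they have to be found in the camera images.
- sleeve: The spacer sleeve, the tall wide ring: a plain bare-steel tube, outside diameter 54 mm, bore 40 mm (wall 7 mm), 40 mm tall, open at both ends, 0.2 to 0.4 kg, loose, standing upright on the bench. Origin at the centre of its underside, z axis up along the bore. Can be gripped across its outside from above.
- stub_axle: Upright stub axle, fixed to the bench. Dark square plate (110 x 110 x 12 mm, bolts at its corners), on it a round shoulder, diameter 60 mm, flat top 37 mm above the bench; from its middle rises a bright steel spindle, diameter 24 mm, tapering above 80 mm to 14 mm at the tip, 92 mm above the bench. Origin: centre of the plate's underside, on the spindle's axis, z up; x, y along the plate's sides.
- flat_ring: Bystander, to be left alone: a loose bare-steel ring of the sleeve's diameters (54 mm outside, 40 mm bore) but only 12 mm tall, lying flat on the bench. Origin at the centre of its underside.
- bush: Bystander, to be left alone: a loose bare-steel bush as tall as the sleeve (40 mm) but narrow: 34 mm outside, 16 mm bore, too small for the spindle; standing upright on the bench. Origin at the centre of its underside.
Mind the look-alikes: they are no part of the job. Leave any blue or green look-alike of the sleeve alone.

How it is judged:
By the outcome, as a careful person would: the job done as asked, in the order asked, and still so for the second after the job is handed in, with the robot touching nothing.
It also fails if it takes over 40 s, if anything falls off the work surface, if the arm or the gripper's body presses on something with over 40 N, if the wrist force passes 120 N, or if a joint passes its speed limit or range.

ROBOT

A 6-joint arm with a two-finger parallel gripper is mounted at the origin on the work surface. World frame = base frame: x ahead of the robot, y to its left, z up, the work surface at z = 0. Lengths are in mm, angles in rad, forces in N, time in s.
With the tool pointing down it reaches from about 275 to 750 mm from the base axis. Payload 10.2 kg.
Tool frame: the origin (TCP) lies midway between the tips of the shut fingers; the grasp point (between the pads) lies 19 mm behind it; z points along the fingers, y is the line along which they close (so a half turn about z gives the same grasp; the last joint's range is limited). The gripper opens to 88 mm and grips with 3 to 60 N. Pads are 18 mm wide; open, the fingers measure 123 mm over their backs; the gripper's body (75 mm by 187 mm) begins 45 mm behind the grasp point.
Start: joints at [1.029, 0.313, 1.498, -0, 1.331, -0.223], TCP at [164.562, 498.548, 238.72] pointing down, gripper open.
Joint ranges: [-2.94, 2.94], [-0.97, 2.17], [0.19, 2.56], [-1.23, 4.37], [0.02, 3.11], [-2.88, 2.88]. Speed limits (rad/s): [2.39, 2.39, 3.01, 3.14, 3.14, 3.14].

INTERFACE

Orientations are given as a unit quaternion [w, x, y, z].
In Python, from cell import arm gives the robot as it stands. The module is installed in compiled form; this text tells all that it offers.
- The arm moves only by the tool arm_command, never from a script. Its argument "rows" is a list of rows, each an object with "translation": the shift along the tool's x, y, z in mm, a list of three; "yaw": the turn about the tool's z in degrees; "fingers": the opening, from -1 (shut) to 1 (fully open), so that 0 is half open. In form: [{"translation": [tx, ty, tz], "yaw": yaw, "fingers": fingers}, ...]. A call has 1 to 8 rows; each row shifts and turns the commanded pose from where the row before left it, along the tool's axes as they then stand; what a row does not reach is not made up. A row lasts 1/12 s, in which the tool goes at most 41.7 mm and 7.16 degrees, less where a joint would pass 70% of its speed; a pose out of reach is approached as far as the arm can. A call with a gripper value outside its range is refused whole. The fingers move at their own pace and stop on an object; "newtons" is the grip in N (left out, the last holds). Time passes only in rows, so rows that do not move let the fingers close. It gives the time, the measured TCP pose, the force, the opening and the grip force at its end, in the units of the state.
- arm.get_obs(): the state, without advancing time (a new reading comes with each control period).
- arm.camera(name): name is "side" or "top" or "wrist"; returns a dict with "pixels" (400x640x3 uint8, blue, green, red), "K" (3x3 intrinsics, pixels), "world_from_camera" (4x4, takes a point from camera to world coordinates). Camera axes: x right, y up, looking along -z (the intrinsics and any distortion apply to the point x, -y, -z); pixel columns grow to the right and rows downward; lengths in mm; the calibration is good to about 2 mm. The wrist camera is an equidistant fisheye: a pixel r from the principal point sees the ray r / f radians off the axis. A picture is of the moment at which its call begins. There is no depth.
- arm.hand_in(): hands the job in; it is judged then, once.
The state is a dict: "clock": time; "q": joint angles; "dq": joint speeds; "tau": joint torques, N m; "ee_pos": TCP position; "eef_rot": TCP orientation; "wrist_force": force on the tool from outside, world axes, zero at the start; "torque": the same for the moment, N m; "grip_width": finger opening in mm; "grasp_force": force on a finger pad.
Only numpy, scipy, OpenCV 4.12 (cv2) and the standard library are available. Lean on these libraries where they do the work, as an engineer would, in place of code of your own. Each camera call takes 0.05 s, during which the arm holds its last target. There are 200 camera calls.

## Working session

There is one attempt and no reset: what is moved stays moved. The work goes in short steps, Python scripts to look and compute and a tool call to move; the robot and the scene stay as the last step left them, time stands still between calls to the robot, and variables do not carry over. Pictures are saved under pics/ and viewed, at most 10 in all, crops included, and the job is handed in when it is done.

Besides the shell and the picture viewer there is one more tool, called after "Request:" in YAML: its name, and indented under it one key for each argument. arm_command: Moves the arm, as the interface text tells. Its arguments: {"type":"object","properties":{"rows":{"type":"array","items":{"type":"object","properties":{"translation":{"type":"array","items":{"type":"number"}},"yaw":{"type":"number"},"fingers":{"type":"number"}}}},"newtons":{"type":"number"}},"required":["rows"]}

```bash
mkdir -p pics
cat > h.py <<'E'
import numpy as np, cv2
from cell import arm
def ray(c,u,v):
    K=c["K"];T=np.array(c["world_from_camera"]);x=(u-K[0][2])/K[0][0];y=(v-K[1][2])/K[1][1]
    if c.get("fish"):
        r=np.hypot(x,y);s=np.sin(r)/r if r>1e-9 else 1;d=np.array([x*s,-y*s,-np.cos(r)])
    else: d=np.array([x,-y,-1.])
    return T[:3,3],T[:3,:3]@d
def onz(c,u,v,z):
    o,d=ray(c,u,v);return o+d*(z-o[2])/d[2]
E
python3 - <<'E'
from h import *
o=arm.get_obs();print({k:np.round(o[k],3) for k in("clock","ee_pos","eef_rot","grip_width","wrist_force")})
for n in("top","side"):
    c=arm.camera(n);cv2.imwrite(f"pics/{n}0.png",c["pixels"]);np.save(f"{n}0.npy",c,allow_pickle=True)
    print(n,{k:(np.round(v,2).tolist() if k!="pixels" else 0) for k,v in c.items()})
E
```

```text
{'clock': np.float64(0.0), 'ee_pos': array([164.431, 498.337, 238.176]), 'eef_rot': array([-0.   ,  0.159,  0.987, -0.001]), 'grip_width': np.float64(88.064), 'wrist_force': array([-0.59 , -0.135,  0.112])}
top {'pixels': 0, 'K': [[456.3, 0.0, 320.12], [0.0, 456.3, 197.93], [0.0, 0.0, 1.0]], 'world_from_camera': [[0.02, 1.0, -0.05, 524.06], [-1.0, 0.02, 0.0, 5.82], [0.0, 0.05, 1.0, 984.59], [0.0, 0.0, 0.0, 1.0]]}
side {'pixels': 0, 'K': [[493.05, 0.0, 318.67], [0.0, 493.05, 197.04], [0.0, 0.0, 1.0]], 'world_from_camera': [[0.96, 0.19, -0.23, 328.92], [-0.3, 0.57, -0.77, -869.86], [-0.02, 0.8, 0.6, 694.63], [0.0, 0.0, 0.0, 1.0]]}
```

View pics/top0.png

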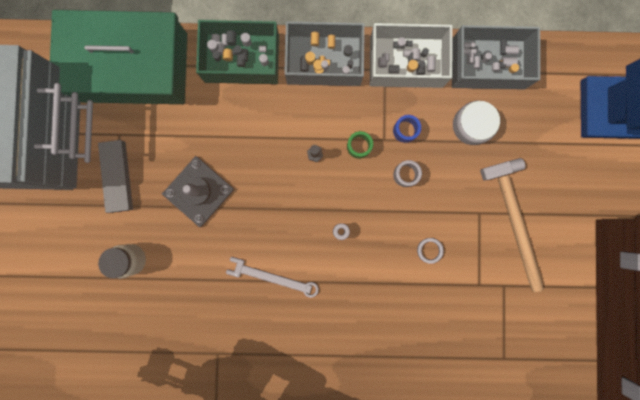

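View pics/side0.png

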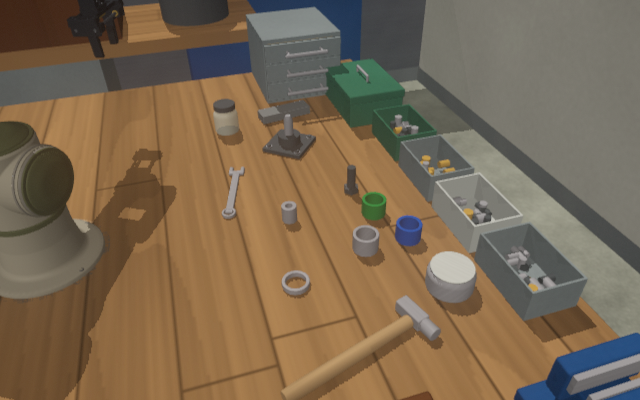

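Top view candidates: the bare-steel ring at (408,174) stands tall in the side view at (366,241), so it fits the sleeve. The ring at (431,251), side (296,283), is flat, so it is the flat ring. The one at (341,232), side (289,212), is narrow, so it is the bush. The blue (407,129) and green (360,145) rings are decoys. The axle is at (198,191).

Run:
```python
from h import *
T=np.load("top0.npy",allow_pickle=True).item();S=np.load("side0.npy",allow_pickle=True).item()
def blob(c,u,v,r,f):
    p=c["pixels"][v-r:v+r,u-r:u+r];m=f(cv2.cvtColor(p,cv2.COLOR_BGR2HSV)).astype(np.uint8)
    cs,_=cv2.findContours(m,cv2.RETR_EXTERNAL,cv2.CHAIN_APPROX_NONE)
    k=max(cs,key=cv2.contourArea)+np.array([u-r,v-r]);return k
grey=lambda h:(h[...,1]<70)
for n,(u,v),z in(("sleeve",(408,174),40),("flat",(431,251),12),("bush",(341,232),40)):
    k=blob(T,u,v,22,grey);(cu,cv_),r=cv2.minEnclosingCircle(k);e=cv2.fitEllipse(k)
    P=onz(T,cu,cv_,z);Q=onz(T,cu+r,cv_,z);print(n,np.round((cu,cv_,r),1),np.round(e[0],1),np.round(e[1],1),P.round(1),"dia",2*np.linalg.norm(P-Q).round(1))
k=blob(T,198,191,42,lambda h:(h[...,1]<90)|(h[...,2]<80));b=cv2.minAreaRect(k)
print("plate",b);bp=cv2.boxPoints(b);W=np.array([onz(T,*q,12) for q in bp]);print(W.round(1),W.mean(0).round(1),[np.linalg.norm(W[i]-W[i-1]).round(1) for i in range(4)])
a=T["pixels"][140:300,150:250];a=cv2.resize(T["pixels"][145:235,150:240],(400,400),interpolation=2)
b=cv2.resize(T["pixels"][120:270,330:460],(347,400),interpolation=2)
cv2.imwrite("pics/crop.png",np.hstack([a,b]))
cv2.imwrite("pics/crops.png",np.hstack([cv2.resize(S["pixels"][190:300,270:430],(480,330),interpolation=2),cv2.resize(S["pixels"][100:170,255:325],(310,330),interpolation=2)]))
```

```text
sleeve [407.4 173.3  14.2] [407.6 173.2] [25.1 27.8] [ 626.6 -177.5   40. ] dia 59.2
flat [430.  250.1  13. ] [430.  250.3] [24.7 25.4] [ 466.8 -232.5   12. ] dia 55.4
bush [341.  231.3   8.4] [341.  231.2] [15.4 16.2] [503.5 -41.3  40. ] dia 34.6
plate ((197.5486602783203, 191.27822875976562), (51.47416305541992, 52.091670989990234), 41.423667907714844)
[[575.2 342.4  12. ]
 [660.5 271.8  12. ]
 [589.  187.   12. ]
 [504.4 257.8  12. ]] [582.3 264.7  12. ] [np.float64(110.3), np.float64(110.7), np.float64(110.8), np.float64(110.3)]
```

View pics/crop.png

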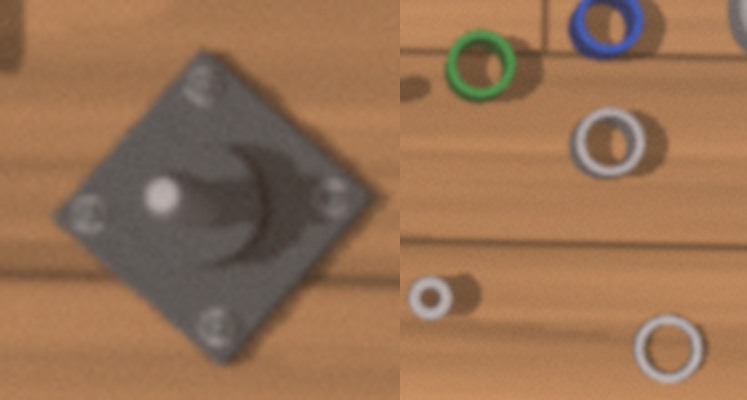

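View pics/crops.png

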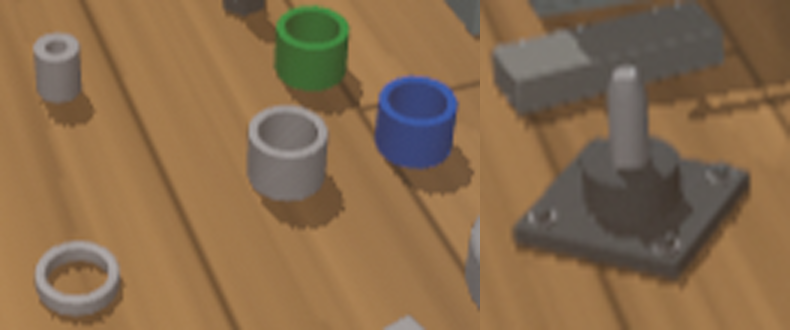

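The crops confirm it: the tall bare-steel ring, top (408,174), is the sleeve. Moving towards it at the present height.

Request:
arm_command:
  rows:
    - {"translation":[-27,-20.6,0],"yaw":0,"fingers":1}
    - {"translation":[-27,-20.6,0],"yaw":0,"fingers":1}
    - {"translation":[-27,-20.6,0],"yaw":0,"fingers":1}
    - {"translation":[-27,-20.6,0],"yaw":0,"fingers":1}
    - {"translation":[-27,-20.6,0],"yaw":0,"fingers":1}
    - {"translation":[-27,-20.6,0],"yaw":0,"fingers":1}
    - {"translation":[-27,-20.6,0],"yaw":0,"fingers":1}
    - {"translation":[-27,-20.6,0],"yaw":0,"fingers":1}

```text
clock: 0.77
ee_pos: [318.5, 272.9, 238.6]
eef_rot: [-0.0, 0.159, 0.987, -0.0]
wrist_force: [0.7, 0.4, -0.2]
grip_width: 88.0
grasp_force: 0.0
```

Request:
arm_command:
  rows:
    - {"translation":[-27,-20.6,0],"yaw":0,"fingers":1}
    - {"translation":[-27,-20.6,0],"yaw":0,"fingers":1}
    - {"translation":[-27,-20.6,0],"yaw":0,"fingers":1}
    - {"translation":[-27,-20.6,0],"yaw":0,"fingers":1}
    - {"translation":[-27,-20.6,0],"yaw":0,"fingers":1}
    - {"translation":[-27,-20.6,0],"yaw":0,"fingers":1}
    - {"translation":[-27,-20.6,0],"yaw":0,"fingers":1}
    - {"translation":[-27,-20.6,0],"yaw":0,"fingers":1}

```text
clock: 1.43
ee_pos: [472.0, 48.5, 238.5]
eef_rot: [-0.0, 0.159, 0.987, 0.0]
wrist_force: [-0.1, 0.7, -0.1]
grip_width: 88.2
grasp_force: 0.0
```

Request:
arm_command:
  rows:
    - {"translation":[-27,-20.6,0],"yaw":0,"fingers":1}
    - {"translation":[-27,-20.6,0],"yaw":0,"fingers":1}
    - {"translation":[-27,-20.6,10],"yaw":0,"fingers":1}
    - {"translation":[-27,-20.6,15],"yaw":0,"fingers":1}
    - {"translation":[-27,-20.6,15],"yaw":0,"fingers":1}
    - {"translation":[-27,-20.6,15],"yaw":0,"fingers":1}
    - {"translation":[-27,-20.6,15],"yaw":0,"fingers":1}
    - {"translation":[-20,-15,10],"yaw":0,"fingers":1}

```text
clock: 2.1
ee_pos: [620.4, -168.7, 156.4]
eef_rot: [-0.001, 0.159, 0.987, 0.0]
wrist_force: [0.5, -0.5, -0.3]
grip_width: 88.0
grasp_force: 0.0
```

Request:
arm_command:
  rows:
    - {"translation":[0,0,0],"yaw":0,"fingers":1}
    - {"translation":[0,0,0],"yaw":0,"fingers":1}

```text
clock: 2.27
ee_pos: [619.8, -167.2, 157.2]
eef_rot: [-0.001, 0.159, 0.987, 0.0]
wrist_force: [0.2, 0.1, 0.8]
grip_width: 88.3
grasp_force: 0.0
```

Run:
```python
from h import *
o=arm.get_obs();print({k:np.round(o[k],3) for k in("clock","ee_pos","eef_rot")})
c=arm.camera("wrist");c["fish"]=1;np.save("w1.npy",c,allow_pickle=True);cv2.imwrite("pics/w1.png",c["pixels"])
print(np.round(c["K"],1),np.round(c["world_from_camera"],3))
T=np.load("top0.npy",allow_pickle=True).item();print("tip",onz(T,186.4,188.9,92))
```

```text
{'clock': np.float64(2.267), 'ee_pos': array([ 619.784, -167.153,  157.204]), 'eef_rot': array([-0.001,  0.159,  0.987,  0.   ])}
[[309.7   0.  314.9]
 [  0.  309.7 202.2]
 [  0.    0.    1. ]] [[ 3.1400e-01 -9.0000e-01 -3.0300e-01  5.4064e+02]
 [ 9.4900e-01  2.9800e-01  1.0000e-01 -1.4076e+02]
 [ 0.0000e+00 -3.1900e-01  9.4800e-01  3.0371e+02]
 [ 0.0000e+00  0.0000e+00  0.0000e+00  1.0000e+00]]
tip [581.58510887 265.41479299  92.        ]
```

View pics/w1.png

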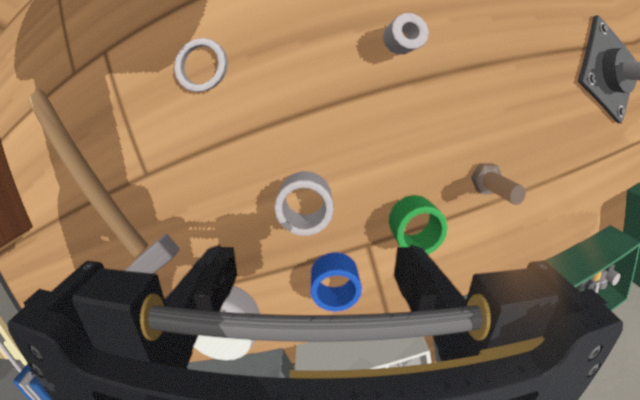

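The wrist view shows the sleeve's bright rim at about (304,207), with the green ring at (418,225) and the blue at (336,283). The axle tip and plate agree at about (582,265).

```bash
cat >> h.py <<'E'
def rim(c,u,v,r,z,thr):
    g=c["pixels"][v-r:v+r,u-r:u+r];h=cv2.cvtColor(g,cv2.COLOR_BGR2HSV)
    m=((h[...,1]<60)&(h[...,2]>thr)).astype(np.uint8)
    cs,_=cv2.findContours(m,cv2.RETR_EXTERNAL,cv2.CHAIN_APPROX_NONE)
    k=max(cs,key=cv2.contourArea)[:,0]+[u-r,v-r]
    P=np.array([onz(c,*q,z)[:2] for q in k],np.float32)
    return cv2.fitEllipse(P)
E
python3 - <<'E'
from h import *
c=np.load("w1.npy",allow_pickle=True).item()
for t in(150,165,180,190,200):print(t,rim(c,304,205,36,40,t))
T=np.load("top0.npy",allow_pickle=True).item()
for t in(165,180,190):print(t,rim(T,408,174,22,40,t))
E
```

```text
150 ((627.100341796875, -179.65835571289062), (49.012001037597656, 49.56337356567383), 12.356173515319824)
165 ((627.4071044921875, -179.8706817626953), (48.70102310180664, 48.99492645263672), 151.986083984375)
180 ((627.6243896484375, -179.82156372070312), (48.30598068237305, 48.6911506652832), 115.48098754882812)
190 ((627.7473754882812, -179.77252197265625), (47.96234893798828, 48.51308822631836), 98.71438598632812)
200 ((625.2269287109375, -178.57418823242188), (42.66401672363281, 45.6578254699707), 150.72767639160156)
165 ((628.3569946289062, -179.3834991455078), (48.397090911865234, 49.010353088378906), 92.80715942382812)Traceback (most recent call last):
  File "<stdin>", line 5, in <module>
  File "h.py", line 17, in rim
    return cv2.fitEllipse(P)
           ~~~~~~~~~~~~~~^^^
cv2.error: OpenCV(4.12.0) /io/opencv/modules/imgproc/src/shapedescr.cpp:361: error: (-201:Incorrect size of input array) There should be at least 5 points to fit the ellipse in function 'fitEllipseNoDirect'
```

Both views put the sleeve at (627.5, -179.7), so I'm descending to TCP z≈7.

Request:
arm_command:
  rows:
    - {"translation":[-5.6,-4.8,15],"yaw":0,"fingers":1}
    - {"translation":[-5.6,-4.7,25],"yaw":0,"fingers":1}
    - {"translation":[0,0,25],"yaw":0,"fingers":1}
    - {"translation":[0,0,20],"yaw":0,"fingers":1}
    - {"translation":[0,0,20],"yaw":0,"fingers":1}
    - {"translation":[0,0,15],"yaw":0,"fingers":1}
    - {"translation":[0,0,15],"yaw":0,"fingers":1}
    - {"translation":[0,0,10],"yaw":0,"fingers":1}

```text
clock: 2.98
ee_pos: [627.4, -177.7, 13.3]
eef_rot: [-0.0, 0.158, 0.987, 0.0]
wrist_force: [-0.4, 0.5, -0.6]
grip_width: 88.1
grasp_force: 0.0
```

Request:
arm_command:
  rows:
    - {"translation":[0,0,5],"yaw":0,"fingers":1}
    - {"translation":[0,0,0],"yaw":0,"fingers":1}
    - {"translation":[0,0,0],"yaw":0,"fingers":1}

```text
clock: 3.23
ee_pos: [628.0, -178.9, 9.6]
eef_rot: [0.0, 0.159, 0.987, -0.0]
wrist_force: [-0.3, -0.8, -0.9]
grip_width: 88.1
grasp_force: 0.0
```

Request:
arm_command:
  rows:
    - {"translation":[0,0,3],"yaw":0,"fingers":1}
    - {"translation":[0,0,0],"yaw":0,"fingers":0.2}
    - {"translation":[0,0,0],"yaw":0,"fingers":0}
    - {"translation":[0,0,0],"yaw":0,"fingers":0}
    - {"translation":[0,0,0],"yaw":0,"fingers":0}
    - {"translation":[0,0,0],"yaw":0,"fingers":0}
    - {"translation":[0,0,0],"yaw":0,"fingers":0}
    - {"translation":[0,0,0],"yaw":0,"fingers":0}
  newtons: 30

```text
clock: 3.9
ee_pos: [627.8, -179.2, 5.9]
eef_rot: [0.0, 0.159, 0.987, -0.0]
wrist_force: [-0.1, -0.0, 1.5]
grip_width: 53.5
grasp_force: 30.0
```

Request:
arm_command:
  rows:
    - {"translation":[0,0,0],"yaw":0,"fingers":-0.2}
    - {"translation":[0,0,0],"yaw":0,"fingers":-0.2}
    - {"translation":[0,0,0],"yaw":0,"fingers":-0.2}
    - {"translation":[0,0,0],"yaw":0,"fingers":-0.2}

```text
clock: 4.23
ee_pos: [627.7, -179.2, 5.8]
eef_rot: [0.0, 0.159, 0.987, -0.0]
wrist_force: [-0.4, -1.1, 2.2]
grip_width: 53.8
grasp_force: 30.0
```

Request:
arm_command:
  rows:
    - {"translation":[0,0,-5],"yaw":0,"fingers":-0.2}
    - {"translation":[0,0,-15],"yaw":0,"fingers":-0.2}
    - {"translation":[0,0,-22],"yaw":0,"fingers":-0.2}
    - {"translation":[0,0,-22],"yaw":0,"fingers":-0.2}
    - {"translation":[0,0,-22],"yaw":0,"fingers":-0.2}
    - {"translation":[0,0,-22],"yaw":0,"fingers":-0.2}
    - {"translation":[0,0,-15],"yaw":0,"fingers":-0.2}
    - {"translation":[0,0,-7],"yaw":0,"fingers":-0.2}

```text
clock: 4.9
ee_pos: [628.3, -179.1, 138.1]
eef_rot: [0.001, 0.159, 0.987, -0.0]
wrist_force: [0.1, 0.2, -2.0]
grip_width: 53.4
grasp_force: 30.0
```

Request:
arm_command:
  rows:
    - {"translation":[4,9,0],"yaw":0,"fingers":-0.2}
    - {"translation":[9,20,0],"yaw":0,"fingers":-0.2}
    - {"translation":[13,29,0],"yaw":0,"fingers":-0.2}
    - {"translation":[13,29,0],"yaw":0,"fingers":-0.2}
    - {"translation":[13,29,0],"yaw":0,"fingers":-0.2}
    - {"translation":[13,29,0],"yaw":0,"fingers":-0.2}
    - {"translation":[13,29,0],"yaw":0,"fingers":-0.2}
    - {"translation":[13,29,0],"yaw":0,"fingers":-0.2}

```text
clock: 5.57
ee_pos: [603.6, 44.6, 134.1]
eef_rot: [-0.001, 0.159, 0.987, 0.0]
wrist_force: [0.7, -0.1, -2.3]
grip_width: 53.7
grasp_force: 30.0
```

Request:
arm_command:
  rows:
    - {"translation":[13,29,0],"yaw":0,"fingers":-0.2}
    - {"translation":[13,29,0],"yaw":0,"fingers":-0.2}
    - {"translation":[13,29,0],"yaw":0,"fingers":-0.2}
    - {"translation":[13,29,0],"yaw":0,"fingers":-0.2}
    - {"translation":[13,29,0],"yaw":0,"fingers":-0.2}
    - {"translation":[11,25,0],"yaw":0,"fingers":-0.2}
    - {"translation":[8,18,0],"yaw":0,"fingers":-0.2}
    - {"translation":[0,0,0],"yaw":0,"fingers":-0.2}

```text
clock: 6.23
ee_pos: [582.0, 251.1, 134.0]
eef_rot: [-0.001, 0.157, 0.988, 0.0]
wrist_force: [-0.1, 0.2, -2.6]
grip_width: 53.6
grasp_force: 30.0
```

Request:
arm_command:
  rows:
    - {"translation":[0,0,0],"yaw":0,"fingers":-0.2}
    - {"translation":[0,0,0],"yaw":0,"fingers":-0.2}
    - {"translation":[0,0,0],"yaw":0,"fingers":-0.2}

```text
clock: 6.48
ee_pos: [584.0, 246.1, 135.2]
eef_rot: [-0.0, 0.159, 0.987, -0.0]
wrist_force: [-0.7, -0.6, -1.7]
grip_width: 53.7
grasp_force: 30.0
```

Run:
```python
from h import *
o=arm.get_obs();print({k:np.round(o[k],3) for k in("clock","ee_pos","eef_rot","grip_width")})
c=arm.camera("wrist");s=arm.camera("side")
cv2.imwrite("pics/w2.png",np.vstack([c["pixels"][100:400,80:560],cv2.resize(s["pixels"][40:190,200:440],(480,300),interpolation=2)]))
```

```text
{'clock': np.float64(6.483), 'ee_pos': array([583.997, 246.139, 135.185]), 'eef_rot': array([-0.   ,  0.159,  0.987, -0.   ]), 'grip_width': np.float64(53.707)}
```

View pics/w2.png

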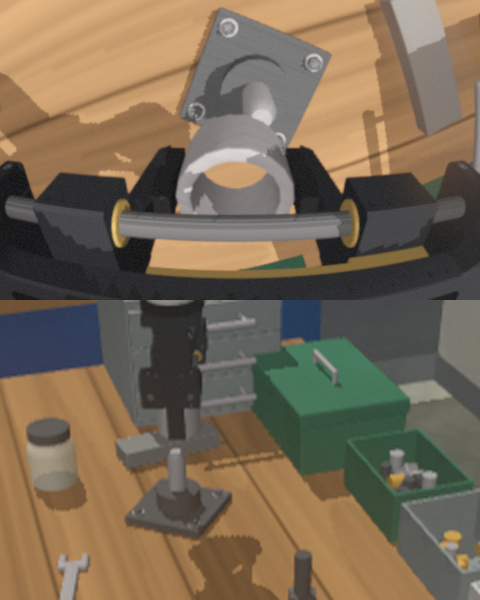

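The wrist view shows the sleeve held upright, with the spindle tip still about 19 mm off in +y, so I'm correcting that.

Request:
arm_command:
  rows:
    - {"translation":[3,6,0],"yaw":0,"fingers":-0.2}
    - {"translation":[3,6,0],"yaw":0,"fingers":-0.2}
    - {"translation":[1.8,5.3,0],"yaw":0,"fingers":-0.2}
    - {"translation":[0,0,0],"yaw":0,"fingers":-0.2}
    - {"translation":[0,0,0],"yaw":0,"fingers":-0.2}
    - {"translation":[0,0,0],"yaw":0,"fingers":-0.2}

```text
clock: 7.08
ee_pos: [582.1, 266.0, 135.7]
eef_rot: [-0.0, 0.159, 0.987, -0.0]
wrist_force: [0.4, 0.6, -1.5]
grip_width: 54.0
grasp_force: 30.0
```

Run:
```python
from h import *
o=arm.get_obs();print({k:np.round(o[k],3) for k in("clock","ee_pos")})
c=arm.camera("wrist");s=arm.camera("side")
cv2.imwrite("pics/w3.png",np.vstack([c["pixels"][150:400,80:560],cv2.resize(s["pixels"][60:180,220:412],(480,300),interpolation=2)]))
```

```text
{'clock': np.float64(7.083), 'ee_pos': array([582.072, 265.992, 135.668])}
```

View pics/w3.png

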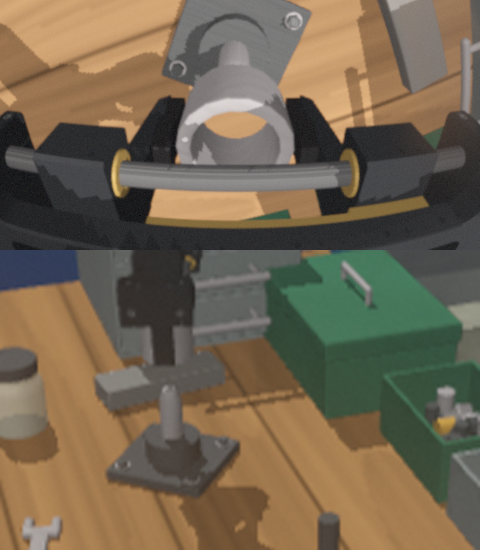

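The spindle now lines up laterally under the sleeve in both views. Lowering; seating should come at TCP z≈43.

Request:
arm_command:
  rows:
    - {"translation":[0,0,6],"yaw":0,"fingers":-0.2}
    - {"translation":[0,0,10],"yaw":0,"fingers":-0.2}
    - {"translation":[0,0,10],"yaw":0,"fingers":-0.2}
    - {"translation":[0,0,10],"yaw":0,"fingers":-0.2}
    - {"translation":[0,0,10],"yaw":0,"fingers":-0.2}
    - {"translation":[0,0,8],"yaw":0,"fingers":-0.2}
    - {"translation":[0,0,0],"yaw":0,"fingers":-0.2}
    - {"translation":[0,0,0],"yaw":0,"fingers":-0.2}

```text
clock: 7.85
ee_pos: [582.0, 265.9, 81.2]
eef_rot: [-0.0, 0.159, 0.987, -0.0]
wrist_force: [-0.7, 0.0, -1.9]
grip_width: 53.9
grasp_force: 30.0
```

Request:
arm_command:
  rows:
    - {"translation":[0,0,6],"yaw":0,"fingers":-0.2}
    - {"translation":[0,0,8],"yaw":0,"fingers":-0.2}
    - {"translation":[0,0,8],"yaw":0,"fingers":-0.2}
    - {"translation":[0,0,6],"yaw":0,"fingers":-0.2}
    - {"translation":[0,0,4],"yaw":0,"fingers":-0.2}
    - {"translation":[0,0,2],"yaw":0,"fingers":-0.2}
    - {"translation":[0,0,0],"yaw":0,"fingers":-0.2}
    - {"translation":[0,0,0],"yaw":0,"fingers":-0.2}

```text
clock: 8.52
ee_pos: [582.2, 266.0, 47.8]
eef_rot: [0.0, 0.159, 0.987, 0.0]
wrist_force: [0.8, -0.6, -1.5]
grip_width: 54.0
grasp_force: 30.0
```

Request:
arm_command:
  rows:
    - {"translation":[0,0,1],"yaw":0,"fingers":-0.2}
    - {"translation":[0,0,1],"yaw":0,"fingers":-0.2}
    - {"translation":[0,0,0],"yaw":0,"fingers":-0.2}

```text
clock: 8.77
ee_pos: [582.1, 266.0, 45.7]
eef_rot: [0.0, 0.159, 0.987, 0.0]
wrist_force: [0.2, 0.4, -2.4]
grip_width: 53.7
grasp_force: 30.0
```

Request:
arm_command:
  rows:
    - {"translation":[0,0,1],"yaw":0,"fingers":-0.2}
    - {"translation":[0,0,1],"yaw":0,"fingers":-0.2}
    - {"translation":[0,0,0],"yaw":0,"fingers":-0.2}
    - {"translation":[0,0,0],"yaw":0,"fingers":-0.2}

```text
clock: 9.1
ee_pos: [582.1, 266.0, 43.7]
eef_rot: [-0.0, 0.159, 0.987, -0.0]
wrist_force: [-0.3, -0.1, -1.9]
grip_width: 53.8
grasp_force: 30.0
```

Request:
arm_command:
  rows:
    - {"translation":[0,0,0.5],"yaw":0,"fingers":-0.2}
    - {"translation":[0,0,0.5],"yaw":0,"fingers":-0.2}
    - {"translation":[0,0,0],"yaw":0,"fingers":-0.2}
    - {"translation":[0,0,0],"yaw":0,"fingers":-0.2}

```text
clock: 9.43
ee_pos: [582.2, 266.0, 42.9]
eef_rot: [0.0, 0.159, 0.987, 0.0]
wrist_force: [-1.2, 1.3, -0.6]
grip_width: 53.5
grasp_force: 30.0
```

Request:
arm_command:
  rows:
    - {"translation":[0,0,0.5],"yaw":0,"fingers":-0.2}
    - {"translation":[0,0,0],"yaw":0,"fingers":-0.2}
    - {"translation":[0,0,0],"yaw":0,"fingers":-0.2}

```text
clock: 9.68
ee_pos: [582.2, 266.0, 42.8]
eef_rot: [0.0, 0.159, 0.987, 0.0]
wrist_force: [-3.1, -1.4, 4.9]
grip_width: 53.4
grasp_force: 30.0
```

It is seated: z is 42.8 as predicted, and the load has moved onto the shoulder (+5 N). Releasing and retreating.

Request:
arm_command:
  rows:
    - {"translation":[0,0,0],"yaw":0,"fingers":0.4}
    - {"translation":[0,0,0],"yaw":0,"fingers":0.7}
    - {"translation":[0,0,0],"yaw":0,"fingers":0.9}
    - {"translation":[0,0,0],"yaw":0,"fingers":0.9}
    - {"translation":[0,0,0],"yaw":0,"fingers":0.9}
    - {"translation":[0,0,0],"yaw":0,"fingers":0.9}
    - {"translation":[0,0,0],"yaw":0,"fingers":0.9}
    - {"translation":[0,0,0],"yaw":0,"fingers":0.9}

```text
clock: 10.35
ee_pos: [582.1, 266.0, 42.2]
eef_rot: [0.0, 0.159, 0.987, -0.0]
wrist_force: [0.4, -0.3, -0.2]
grip_width: 83.7
grasp_force: 0.0
```

Request:
arm_command:
  rows:
    - {"translation":[0,0,-8],"yaw":0,"fingers":0.9}
    - {"translation":[0,0,-15],"yaw":0,"fingers":0.9}
    - {"translation":[0,0,-20],"yaw":0,"fingers":0.9}
    - {"translation":[0,0,-20],"yaw":0,"fingers":0.9}
    - {"translation":[0,0,-20],"yaw":0,"fingers":0.9}
    - {"translation":[0,0,-20],"yaw":0,"fingers":0.9}
    - {"translation":[0,0,-10],"yaw":0,"fingers":0.9}
    - {"translation":[0,0,0],"yaw":0,"fingers":0.9}

```text
clock: 11.02
ee_pos: [583.0, 266.2, 158.0]
eef_rot: [0.002, 0.159, 0.987, 0.001]
wrist_force: [0.8, 0.9, -0.6]
grip_width: 83.9
grasp_force: 0.0
```

Run:
```python
from h import *
o=arm.get_obs();print({k:np.round(o[k],3) for k in("clock","ee_pos","grip_width","wrist_force")})
c=arm.camera("wrist");s=arm.camera("side")
cv2.imwrite("pics/w4.png",np.vstack([c["pixels"][120:370,80:560],cv2.resize(s["pixels"][80:170,220:364],(480,300),interpolation=2)]))
```

```text
{'clock': np.float64(11.017), 'ee_pos': array([582.99 , 266.242, 158.009]), 'grip_width': np.float64(83.948), 'wrist_force': array([ 0.763,  0.889, -0.648])}
```

View pics/w4.png

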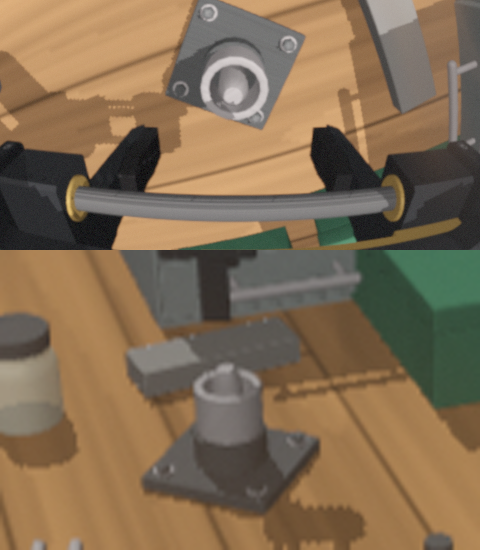

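The sleeve sits flat on the shoulder around the spindle, at (235,88) in the wrist part and (230,405) in the side part, and the gripper is clear. Handing in.

```bash
python3 -c "
from cell import arm
print(arm.hand_in())"
```

```text
the job is handed in; nothing more can be done
None
```

The sleeve is on the spindle, seated flat on the shoulder and released after about 11 s; the flat ring, the bush and the coloured look-alikes were not touched, and the job is handed in.

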